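Check a return spring on the lever spring tester

TASK

Check the return spring that stands on the spring tester: ease the lever down until its orange pointer just rests on the red height stop, hold it there lightly for a second and read the dial (its red follower hand stays at the highest force), then ease the lever back upright without letting it fly. If the spring brought the needle into the green band, stand it upright in the green tray; if not, stand it upright in the pink tray. Leave the spring waiting on the white block and the other things alone.

Things in the scene. Friction and masses are not known exactly. Their poses are not given: they have to be found in the camera images.
- tester: Grey lever spring tester, fixed to the bench: base 210 x 255 mm, 45 mm tall, with a round steel load plate (radius 30 mm), a dial on the base 100 mm to the plate's -y side and a steel height post (8 mm thick, 140 mm tall) 92 mm to its +y side. Origin on the bench under the plate's centre; x axis from the plate to the hinge, z up.
- plate_centre (a point): Centre of the top of the unloaded load plate, 52 mm above the bench, where the spring under test stands (within about 3 mm). The plate sinks 0.1 mm per newton.
- lever (a joint): Angle of the tester's lever (rad): 0 = upright against its stop, grows as the lever is pulled down towards the tester's -x side, 1.571 = level, stops at 1.75. A stiff hinge (0.32 N m of friction; the lever weighs 0.24 kg) holds it where it is left, but a compressed spring throws it up.
- lever_hinge (a point): Hinge axis of the lever, along the tester's y axis: 100 mm beyond the plate's centre (tester +x), 88 mm above the bench.
- lever_bar (a point): Middle of the lever's black hand bar: round, 14 mm thick, 130 mm long, parallel to the tester's y axis, across the lever's end like a T. With the lever level it lies 190 mm from the hinge towards the tester's -x and 30 mm higher than the hinge. The aluminium beam (16 mm wide) joins it in the middle, so 57 mm of bar is free on either side.
- press_ball (a point): Lowest point of the steel ball (24 mm across) under the lever's beam that presses on the spring: 100 mm from the hinge, level with the hinge when the lever is level.
- pointer_tip (a point): Underside of the tip of the orange pointer (a 4 mm rod) that sticks out of the lever to the tester's +y side, 84.5 mm from the beam's middle and 100 mm from the hinge, level with the hinge when the lever is level: it is always as high as the underside of the pressing ball. It comes to rest on the red stop.
- mark: Red height stop: a collar 19 mm across and 6 mm thick clamped on the height post, which marks the test height. Origin at the middle of its top face, 85.5 to 90.5 mm above the bench; the pointer comes down on this face. It is firm but slender: touch it lightly, more than 20 N of the pointer on it bends the pointer.
- dial (a point): Centre of the dial's face (radius 46 mm, 66 mm above the bench, facing straight up): 1 N per tick, pink band from 0 to 11 N, green band from 11 to 20 N, red band from 22 N (overload).
- needle (a joint): Dial needle (rad, clockwise from zero), 0.2 rad per newton on the load plate: the green band starts at 2.2 rad, the red one at 4.4 rad.
- follower (a joint): Red follower hand on the same dial (rad, clockwise from zero, same scale as the needle): the black needle pushes it along and it stays at the highest force reached since the start (right to about 0.3 N).
- spring_a: A coil spring standing upright, 28 mm across, 50 mm tall when free, 2 mm wire, 46 g; can be gripped anywhere along its height. Origin at the centre of its foot. One of the two springs stands on the tester's plate and is to be checked, the other waits on the white block; which is which changes. They look alike; their stiffness lies between about 0.5 and 1.3 N per mm.
- spring_b: The other spring, of the same look and size: see spring_a.
- tray_green: Green open tray for good springs, fixed: 130 x 120 mm outside, 30 mm tall, walls and floor 4 mm. Origin under its middle, on the bench.
- tray_pink: Pink open tray for weak springs, fixed: same size as the green one. Origin under its middle, on the bench.
- rack: White plastic block, 70 x 100 mm and 52 mm tall, fixed, on which the waiting spring stands. Origin under its middle.
- calliper: Steel calliper with a black display lying on the bench, 200 x 55 mm, 12 mm thick. Origin on the bench under its beam's middle.
- jar: Small jar with a blue cap, 48 mm across and 70 mm tall, on the bench beyond the tester. Origin under its middle.
There are look-alikes about, which are no part of the job. Leave any blue or purple look-alike of the spring_a alone.

How it is judged:
By the outcome, as a careful person would: the job done as asked, in the order asked, and still so for the second after the job is handed in, with the robot touching nothing.
It also fails if it takes over 72 s, if anything falls off the work surface, if the arm or the gripper's body presses on something with over 40 N, if the wrist force passes 120 N, or if a joint passes its speed limit or range.

ROBOT

A 6-joint arm with a two-finger parallel gripper is mounted at the origin on the work surface. World frame = base frame: x ahead of the robot, y to its left, z up, the work surface at z = 0. Lengths are in m, angles in degrees, forces in N, time in s.
With the tool pointing down it reaches from about 0.4 to 0.825 m from the base axis. Payload 7 kg.
Tool frame: the origin (TCP) lies at the very end of the fingers, on their centre line; the grasp point (between the pads) lies 19 mm behind it; z points along the fingers, y is the line along which they close (so a half turn about z gives the same grasp; the last joint's range is limited). The gripper opens to 88 mm and grips with 3 to 60 N. Pads are 19 mm wide; open, the fingers measure 130 mm over their backs; the gripper's body (78 mm by 193 mm) begins 47 mm behind the grasp point.
Start: joints at [-50.415, 20.546, 0.682, 0, -70.136, -16.507], TCP at [0.265, -0.621, 0.227] pointing down, gripper open.
Joint ranges: [-176.03, 176.03], [-82.01, 121.73], [-58.28, 71.71], [-173.87, 95.51], [-174.79, -0.11], [-173.66, 173.66]. Speed limits (degrees/s): [136.94, 136.94, 172.46, 180, 180, 180].

INTERFACE

Orientations are given as [roll, pitch, yaw] about the fixed x, y, z axes, in that order (R = Rz(yaw) Ry(pitch) Rx(roll)).
In Python, from plant import r gives the robot as it stands. The module is installed in compiled form; this text tells all that it offers.
- The arm moves only by the tool jog_arm, never from a script. Its arguments are lists of equal length, an entry for each row: "travel": the shift along the tool's x, y, z each as a share of 50 cm, from -1 to 1, a list of three; "dr": the turn, a rotation vector about the tool's x, y, z each as a share of 360 degrees, from -1 to 1, a list of three; "claw": the opening, from 0 (shut) to 1 (fully open). A call has exactly 10 rows; each row is the pose to reach, as a shift and turn from the pose commanded when the call began, along the tool's axes at that moment, turning the shorter way round; what a row does not reach only later rows make up. A row lasts 1/8 s, in which the tool goes at most 62.5 mm and 10.7 degrees, less where a joint would pass 70% of its speed; a pose out of reach is approached as far as the arm can. A call with a number of a shift or a turn outside -1 to 1 is refused whole. A call with a gripper value outside its range is refused whole. The fingers move at their own pace and stop on an object; "newtons" is the grip in N (left out, the last holds). Time passes only in rows, so rows that repeat a pose let the fingers close, or fill a call up. It gives the time, the measured TCP pose, the force, the opening and the grip force at its end, in the units of the state.
- r.get_state(): the state, without advancing time (a new reading comes with each control period).
- r.capture(name): name is "scene" or "top"; returns a dict with "pixels" (400x640x3 uint8, red, green, blue), "range_z" (400x640 float32, m along the optical axis (not along the pixel's ray), 0 where there is no reading), "fx", "fy", "cx", "cy" (pixels), "position" and "attitude" of the camera in the world. Camera axes: x right, y up, looking along -z (the intrinsics and any distortion apply to the point x, -y, -z); pixel columns grow to the right and rows downward; lengths in m; the calibration is good to about 2 mm. A picture is of the moment at which its call begins.
- r.close_job(): hands the job in; it is judged then, once.
Trained networks look in the newest picture that a camera, given by its name, has taken for a name from the list of things; names that differ only in an ending like _2 or _b are one class to them, and where a whole thing is asked for, a point or a joint stands for the part that bears it (a point fixed in the world has none). Each returns a list of dicts, best first, with "conf" (0 to 1); they miss things now and then, are a little off and sometimes report something else, mostly with a low value. They report only what shows in the picture. A call takes as long as a camera call. They do not tell look-alikes from the thing itself.
- r.boxes_of(name, camera): "extent" ([left, top, right, bottom] in pixels, round what is visible of it).
- r.regions_of(name, camera): "pixels" (400x640 bool, what is visible of it) and "extent" ([left, top, right, bottom] in pixels, round what is visible of it).
- r.tip_of(name, camera): "at" ([column, row] in pixels: a listed point, or the origin of a listed thing).
The state is a dict: "time_s": time; "joints": joint angles; "qd": joint speeds; "joint_torque": joint torques, N m; "tcp_pos": TCP position; "eef_rot": TCP orientation; "contact_force": force on the tool from outside, world axes, zero at the start; "moment": the same for the moment, N m; "gripper_width": finger opening in m; "gripper_force": force on a finger pad.
Only numpy, scipy, OpenCV 4.12 (cv2) and the standard library are available. Lean on these libraries where they do the work, as an engineer would, in place of code of your own. Each camera call takes 0.05 s, during which the arm holds its last target. There are 200 camera calls.

## Working session

There is one attempt and no reset: what is moved stays moved. The work goes in short steps, Python scripts to look and compute and a tool call to move; the robot and the scene stay as the last step left them, time stands still between calls to the robot, and variables do not carry over. Pictures are saved under pics/ and viewed, at most 10 in all, crops included, and the job is handed in when it is done.

Besides the shell and the picture viewer there is one more tool, called after "Emit:" by a JSON object that holds its "op" and its "data", one argument or row to a line. jog_arm: Moves the arm, as the interface text tells. Its arguments: {"type":"object","properties":{"travel":{"type":"array"},"dr":{"type":"array"},"claw":{"type":"array"},"newtons":{"type":"number"}},"required":["travel","dr","claw"]}

```bash
mkdir -p pics; cat > h.py <<'E'
import numpy as np, cv2
from plant import r
from scipy.spatial.transform import Rotation as R
def shot(cam,fn=None):
    c=r.capture(cam)
    if fn: cv2.imwrite('pics/'+fn,c['pixels'][:,:,::-1])
    return c
def camR(c):
    a=np.array(c['attitude'],float)
    if a.shape==(3,3): return a
    if a.size==4: return R.from_quat(a).as_matrix()
    return R.from_euler('xyz',a,degrees=True).as_matrix()
def world(c,u,v,z=None,d=None):
    ray=np.array([(u-c['cx'])/c['fx'],-(v-c['cy'])/c['fy'],-1.])
    w=camR(c)@ray; p=np.array(c['position'])
    if z is not None: return p+w*(z-p[2])/w[2]
    if d is None: d=c['range_z'][int(round(v)),int(round(u))]
    return p+w*d
def proj(c,P):
    q=camR(c).T@(np.array(P)-c['position'])
    return c['cx']+c['fx']*q[0]/-q[2], c['cy']-c['fy']*q[1]/-q[2]
E
python3 - <<'E'
from h import *
for cam in('scene','top'):
    c=shot(cam,cam+'1.png'); print(cam,{k:c[k] for k in c if k not in('pixels','range_z')})
    for n in ['tester','plate_centre','lever_hinge','lever_bar','press_ball','pointer_tip','mark','dial','spring_a','tray_green','tray_pink','rack','calliper','jar']:
        for t in r.tip_of(n,cam)[:3]:
            u,v=t['at']; 
            try: print(n,round(t['conf'],2),np.round(t['at'],1),world(c,u,v).round(3))
            except Exception as e: print(n,t,e)
print(r.get_state())
E
```

```text
scene {'fx': 427.040945928635, 'fy': 427.040945928635, 'cx': 319.2860113627439, 'cy': 197.39360166743992, 'position': array([1.06475528, 0.80376517, 0.90897362]), 'attitude': array([ 50.85679328,   1.28472606, 149.37643264])}
tester 0.96 [345.6 243. ] [0.583 0.097 0.047]
plate_centre 0.73 [345.3 224.8] [0.546 0.039 0.053]
lever_hinge 0.91 [318.8 233.3] [0.652 0.068 0.096]
lever_bar 0.86 [309.4 176.7] [0.664 0.051 0.282]
press_ball 0.89 [319.2 206.4] [0.652 0.074 0.197]
pointer_tip 0.72 [421.2 288.8] [0.482 0.309 0.003]
pointer_tip 0.58 [339.  221.3] [0.55  0.012 0.048]
mark 0.49 [364.1 242.3] [0.56  0.153 0.085]
dial 0.68 [326.5 206.4] [ 0.559 -0.045  0.069]
dial 0.53 [344.7 228.4] [0.555 0.05  0.051]
spring_a 0.71 [349.8 310.5] [0.703 0.298 0.056]
spring_a 0.63 [363.9 364.6] [ 0.733  0.403 -0.002]
spring_a 0.57 [345.1 232.1] [0.563 0.064 0.053]
tray_green 0.74 [422.4 288.4] [0.479 0.31  0.004]
tray_pink 0.55 [312.5 168.5] [ 0.452 -0.32   0.005]
tray_pink 0.21 [346.8 232.7] [0.56  0.069 0.053]
rack 0.58 [354.  318.7] [0.707 0.321 0.054]
calliper 0.67 [318.  205.5] [0.653 0.07  0.198]
[... 1312 characters left out ...]
0.014 0.069]
{'time_s': 1.5, 'joints': array([-5.04131980e+01,  2.05453338e+01,  6.81834305e-01,  9.83999193e-04,
       -7.01363275e+01, -1.65077010e+01]), 'qd': array([ 0.10681978,  0.05727685,  0.02557049, -0.03751439,  0.00150333,
       -0.06266932]), 'joint_torque': array([ 1.65180179e-03, -5.82381999e+01,  2.93308979e+01,  7.00283825e+00,
        1.25147577e-02, -2.74977003e-05]), 'tcp_pos': array([ 0.26457729, -0.62096106,  0.22657499]), 'eef_rot': array([-1.79999571e+02, -8.38143760e-04, -1.56920565e+02]), 'contact_force': array([0.12701655, 0.37258263, 0.45621237]), 'moment': array([ 0.01056154, -0.00071337,  0.03155745]), 'gripper_force': 0.0, 'gripper_width': 0.08719448191515809}
```

View pics/scene1.png

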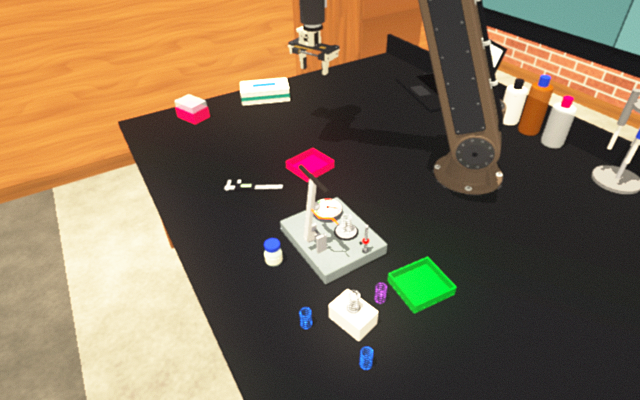

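View pics/top1.png

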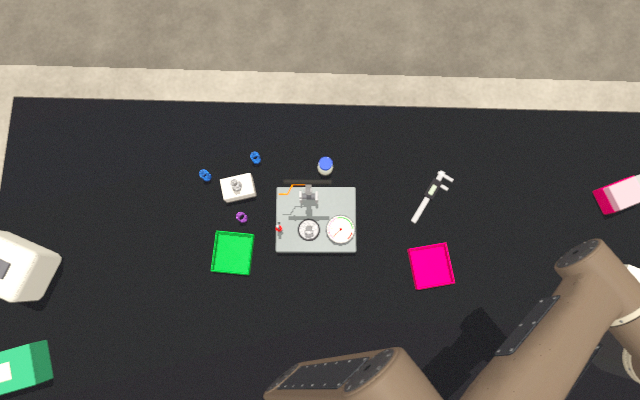

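Scene view: the tester is at about (335,235) with the lever upright, the spring on its plate at (346,228), the other spring on the white block at (354,300), the green tray at (422,285) and the pink tray at (312,164). The blue and purple springs are look-alikes. The top view agrees: plate (308,230), dial (340,230), red stop (278,230), bar along row ~181.

```bash
python3 - <<'E'
from h import *
from scipy.optimize import least_squares
obs=[]
L={'plate_centre':(0,0,.052),'dial':(0,-.1,.066),'mark':(0,.092,.088),'lever_hinge':(.1,0,.088),'lever_bar':(.13,0,.278),'press_ball':(.1,0,.188),'pointer_tip':(.1,.0845,.188)}
for cam in('scene','top'):
    c=shot(cam)
    for n in L:
        for t in r.tip_of(n,cam)[:2]: obs.append((n,c,np.array(t['at'])))
def pt(p,n):
    l=L[n];a=p[2];return [p[0]+l[0]*np.cos(a)-l[1]*np.sin(a),p[1]+l[0]*np.sin(a)+l[1]*np.cos(a),l[2]]
f=lambda p:np.concatenate([np.array(proj(c,pt(p,n)))-o for n,c,o in obs])
s=least_squares(f,[.555,.062,0.],loss='soft_l1',f_scale=1.5)
print(s.x,np.degrees(s.x[2]))
for (n,_,o),e in zip(obs,s.fun.reshape(-1,2)if 0 else f(s.x).reshape(-1,2)): print(n,o.round(),e.round(1))
# base edges in top
im=c['pixels'].astype(int); sub=((im.min(2)>90)).astype(np.uint8); m=np.zeros_like(sub); m[180:260,268:365]=sub[180:260,268:365]
m=cv2.morphologyEx(m,cv2.MORPH_CLOSE,np.ones((9,9)))
cn=max(cv2.findContours(m,0,2)[0],key=cv2.contourArea); b=cv2.boxPoints(cv2.minAreaRect(cn))
print('base',[world(c,*q,z=.045)[:2].round(4) for q in b])
for n,z in(('pink',.03),('green',.03)):
    hsv=cv2.cvtColor(c['pixels'],cv2.COLOR_RGB2HSV)
    lo,hi=((150,120,60),(175,255,255)) if n=='pink' else ((50,120,40),(75,255,255))
    mm=cv2.inRange(hsv,lo,hi); mm[:, 480:]=0; mm[:,:150]=0
    cn=max(cv2.findContours(mm,0,2)[0],key=cv2.contourArea); q=cv2.minAreaRect(cn)
    print(n,world(c,*q[0],z=.02).round(3),[world(c,*k,z=.03)[:2].round(3) for k in cv2.boxPoints(q)])
cv2.imwrite('pics/crop1.png',cv2.resize(c['pixels'][170:265,220:370,::-1],None,fx=5,fy=5,interpolation=3))
E
```

```text
[0.54786922 0.05864843 0.08705011] 4.987603742143277
plate_centre [348. 229.] [0.7 0.1]
dial [326. 208.] [1.4 0.1]
dial [319. 232.] [  9.2 -24.5]
mark [364. 238.] [5.4 0.7]
lever_hinge [318. 232.] [2.2 2.6]
lever_hinge [350. 309.] [-30.3 -74.1]
lever_bar [310. 174.] [-1.6  9.4]
lever_bar [351. 318.] [ -42.1 -134.5]
press_ball [317. 206.] [2.4 1. ]
pointer_tip [339. 222.] [-0.1  2.8]
plate_centre [308. 231.] [1.4 1.2]
plate_centre [233. 252.] [ 75.8 -20.3]
dial [341. 231.] [-0.2 -1. ]
mark [279. 229.] [0.5 3.6]
lever_hinge [305. 195.] [1.8 3.8]
lever_bar [306. 179.] [-0.3 -3.9]
lever_bar [305. 196.] [  0.3 -21. ]
press_ball [307. 194.] [-0.5 -0.8]
pointer_tip [278. 193.] [-0.7  1.5]
base [array([0.7016, 0.1738]), array([ 0.7086, -0.0885]), array([ 0.4892, -0.091 ]), array([0.4823, 0.1647])]
pink [ 0.453 -0.333  0.02 ] [array([ 0.505, -0.253]), array([ 0.535, -0.382]), array([ 0.401, -0.406]), array([ 0.372, -0.279])]
green [0.479 0.305 0.02 ] [array([0.417, 0.37 ]), array([0.551, 0.364]), array([0.541, 0.235]), array([0.406, 0.243])]
```

View pics/crop1.png

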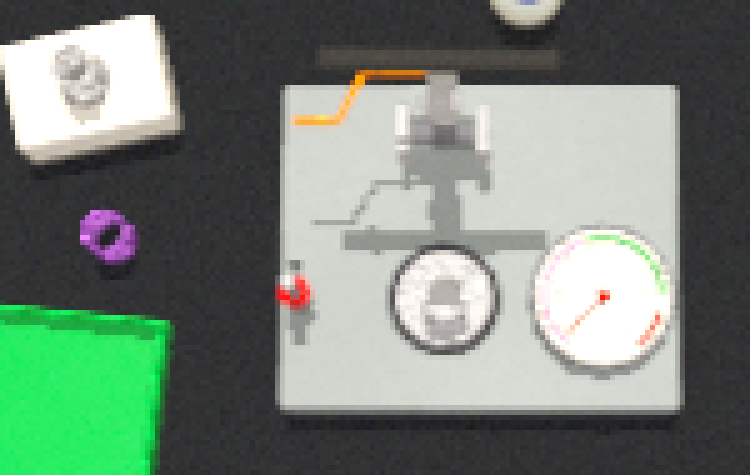

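Crop: the dial sits at (602,296) with the needle pointing lower left (zero), the bar runs along row 57 from column 316 to 560, the red collar is at (295,292) and the plate ring is centred on (445,300). The tester is almost square to the image, so the fitted yaw of 5° is wrong. I'll recompute from these pixels.

```bash
python3 - <<'E'
from h import *
c=shot('top')
g=lambda x,y:(220+x/5-.4,170+y/5-.4)
for n,p,z in(('plate',(445,300),.052),('dial',(602,296),.066),('mark',(294,290),.088),('barL',(316,57),.278),('barR',(560,57),.278),('tipptr',(295,121),.19),('base TL',(284,87),.045),('TR',(680,87),.045),('BL',(280,408),.045),('BR',(680,408),.045),('rackspring',(82,78),.09)):
    print(n,world(c,*g(*p),z=z).round(4))
s=r.get_state();print(s['time_s'],s['contact_force'])
E
```

```text
plate [0.5554 0.0605 0.052 ]
dial [ 0.559  -0.0381  0.066 ]
mark [0.5552 0.1533 0.088 ]
barL [0.6606 0.13   0.278 ]
barR [ 0.6641 -0.0017  0.278 ]
tipptr [0.642  0.1478 0.19  ]
base TL [0.6918 0.1689 0.045 ]
TR [ 0.6986 -0.0873  0.045 ]
BL [0.4848 0.1629 0.045 ]
BR [ 0.4917 -0.0897  0.045 ]
rackspring [0.6849 0.2914 0.09  ]
2.35 [-0.50190552 -0.58226791 -0.01398464]
```

Emit:
{"op": "jog_arm", "data": {
  "travel": [
    [-0.09,0.064,-0.038],
    [-0.18,0.129,-0.076],
    [-0.27,0.193,-0.114],
    [-0.36,0.257,-0.152],
    [-0.45,0.321,-0.19],
    [-0.54,0.386,-0.229],
    [-0.627,0.45,-0.267],
    [-0.627,0.45,-0.267],
    [-0.627,0.45,-0.267],
    [-0.627,0.45,-0.267]
  ],
  "dr": [
    [0,0,-0.028],
    [0,0,-0.056],
    [0,0,-0.084],
    [0,0,-0.112],
    [0,0,-0.14],
    [0,0,-0.168],
    [0,0,-0.19],
    [0,0,-0.19],
    [0,0,-0.19],
    [0,0,-0.19]
  ],
  "claw": [1,1,1,1,1,1,1,1,1,1]
}}

```text
time_s: 3.6
tcp_pos: [0.4641, -0.2918, 0.3595]
eef_rot: [179.9, 0.0, -88.6]
contact_force: [0.5, -0.7, -0.8]
gripper_width: 0.0874
gripper_force: 0.0
```

Emit:
{"op": "jog_arm", "data": {
  "travel": [
    [-0.105,-0.069,0],
    [-0.21,-0.138,0],
    [-0.315,-0.207,0],
    [-0.42,-0.276,0],
    [-0.525,-0.345,0],
    [-0.628,-0.415,0],
    [-0.628,-0.415,0.05],
    [-0.628,-0.415,0.12],
    [-0.628,-0.415,0.19],
    [-0.628,-0.415,0.19]
  ],
  "dr": [
    [0,0,0],
    [0,0,0],
    [0,0,0],
    [0,0,0],
    [0,0,0],
    [0,0,0],
    [0,0,0],
    [0,0,0],
    [0,0,0],
    [0,0,0]
  ],
  "claw": [1,1,1,1,1,1,1,1,1,1]
}}

```text
time_s: 4.85
tcp_pos: [0.6625, 0.0266, 0.2616]
eef_rot: [179.6, -0.1, -88.6]
contact_force: [1.0, 0.4, 0.2]
gripper_width: 0.0874
gripper_force: 0.0
```

```bash
python3 - <<'E'
from h import *
c=shot('scene'); cv2.imwrite('pics/s2.png',cv2.resize(c['pixels'][90:270,240:400,::-1],None,fx=3.3,fy=3.3,interpolation=3))
s=r.get_state();print(s['joints'],s['tcp_pos'],s['contact_force'])
E
```

```text
[ 1.91023906e+01  1.85285602e+01  2.62485952e+00  2.46313684e-02
 -7.42626782e+01 -1.77252472e+01] [0.66375519 0.02673447 0.26421992] [0.29849554 0.63666522 0.57639797]
```

View pics/s2.png

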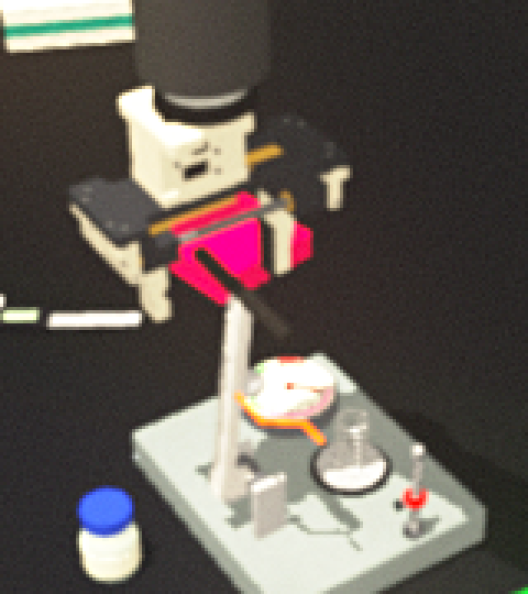

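The open fingers at (155,290) and (285,240) straddle the free near-dial end of the black bar, clear of the beam. I'll close on it.

Emit:
{"op": "jog_arm", "data": {
  "travel": [
    [0,0,0],
    [0,0,0],
    [0,0,0],
    [0,0,0],
    [0,0,0],
    [0,0,0],
    [0,0,0],
    [0,0,0],
    [0,0,0],
    [0,0,0]
  ],
  "dr": [
    [0,0,0],
    [0,0,0],
    [0,0,0],
    [0,0,0],
    [0,0,0],
    [0,0,0],
    [0,0,0],
    [0,0,0],
    [0,0,0],
    [0,0,0]
  ],
  "claw": [0.6,0.3,0.1,0,0,0,0,0,0,0],
  "newtons": 10
}}

```text
time_s: 6.15
tcp_pos: [0.6639, 0.0282, 0.265]
eef_rot: [180.0, -0.0, -88.5]
contact_force: [-1.6, -0.1, -0.7]
gripper_width: 0.0134
gripper_force: 10.0
```

```bash
python3 - <<'E'
from h import *
hx,hz=.6554,.088
def bar(t): return np.array([hx-.19*np.sin(t)+.03*np.cos(t), hz+.19*np.cos(t)+.03*np.sin(t)])
for t in (0,.12,.25,.38,.51,.64,.77,.9,1.03,1.16,1.29,1.38,1.43,1.5,1.57): print(t,bar(t).round(4))
s=r.get_state();print(s['tcp_pos'],s['contact_force'])
E
```

```text
0 [0.6854 0.278 ]
0.12 [0.6624 0.2802]
0.25 [0.6375 0.2795]
0.38 [0.6128 0.2756]
0.51 [0.5888 0.2685]
0.64 [0.566  0.2583]
0.77 [0.5447 0.2453]
0.9 [0.5252 0.2296]
1.03 [0.508  0.2115]
1.16 [0.4932 0.1914]
1.29 [0.4812 0.1695]
1.38 [0.4745 0.1535]
1.43 [0.4715 0.1444]
1.5 [0.468  0.1314]
1.57 [0.4654 0.1182]
[0.66390877 0.028166   0.26498794] [-1.57683506 -0.08707416 -0.71034436]
```

```bash
python3 - <<'E'
import numpy as np
b=lambda t:np.array([-.19*np.sin(t)+.03*np.cos(t), .19*np.cos(t)+.03*np.sin(t)])
def rows(a,ts): print([[0,*((b(a)-b(t))/.5).round(3)] for t in ts])
rows(.115,.115+.106*np.arange(1,11))
rows(1.175,1.175+.018*np.arange(1,11))
rows(1.355,1.355+.015*np.arange(1,11))
E
```

```text
[[0, np.float64(0.041), np.float64(0.0)], [0, np.float64(0.081), np.float64(0.005)], [0, np.float64(0.121), np.float64(0.014)], [0, np.float64(0.16), np.float64(0.027)], [0, np.float64(0.197), np.float64(0.045)], [0, np.float64(0.231), np.float64(0.066)], [0, np.float64(0.264), np.float64(0.09)], [0, np.float64(0.294), np.float64(0.118)], [0, np.float64(0.32), np.float64(0.149)], [0, np.float64(0.343), np.float64(0.183)]]
[[0, np.float64(0.004), np.float64(0.006)], [0, np.float64(0.007), np.float64(0.012)], [0, np.float64(0.01), np.float64(0.018)], [0, np.float64(0.014), np.float64(0.024)], [0, np.float64(0.017), np.float64(0.03)], [0, np.float64(0.02), np.float64(0.036)], [0, np.float64(0.023), np.float64(0.043)], [0, np.float64(0.026), np.float64(0.049)], [0, np.float64(0.028), np.float64(0.055)], [0, np.float64(0.031), np.float64(0.062)]]
[[0, np.float64(0.002), np.float64(0.005)], [0, np.float64(0.004), np.float64(0.011)], [0, np.float64(0.006), np.float64(0.016)], [0, np.float64(0.008), np.float64(0.022)], [0, np.float64(0.009), np.float64(0.027)], [0, np.float64(0.011), np.float64(0.033)], [0, np.float64(0.013), np.float64(0.038)], [0, np.float64(0.014), np.float64(0.044)], [0, np.float64(0.016), np.float64(0.05)], [0, np.float64(0.017), np.float64(0.055)]]
```

Emit:
{"op": "jog_arm", "data": {
  "travel": [
    [0,0.041,0],
    [0,0.081,0.005],
    [0,0.121,0.014],
    [0,0.16,0.027],
    [0,0.197,0.045],
    [0,0.231,0.066],
    [0,0.264,0.09],
    [0,0.294,0.118],
    [0,0.32,0.149],
    [0,0.343,0.183]
  ],
  "dr": [
    [0,0,0],
    [0,0,0],
    [0,0,0],
    [0,0,0],
    [0,0,0],
    [0,0,0],
    [0,0,0],
    [0,0,0],
    [0,0,0],
    [0,0,0]
  ],
  "claw": [0,0,0,0,0,0,0,0,0,0],
  "newtons": 10
}}

```text
time_s: 7.4
tcp_pos: [0.4932, 0.0241, 0.1739]
eef_rot: [-179.8, 0.0, -88.5]
contact_force: [1.7, 0.6, 0.4]
gripper_width: 0.0137
gripper_force: 10.0
```

```bash
python3 - <<'E'
from h import *
c=shot('scene'); cv2.imwrite('pics/s3.png',cv2.resize(c['pixels'][110:270,260:440,::-1],None,fx=3.5,fy=3.5,interpolation=3))
s=r.get_state();print(s['joints'],s['tcp_pos'],s['contact_force'],s['gripper_width'])
E
```

```text
[ 2.56929615e+01  5.81808918e+00 -2.64336006e+01 -5.28339883e-02
 -5.76706503e+01 -2.42112410e+01] [0.49166658 0.02403193 0.17171564] [ 3.82035128  0.54865852 -8.24038546] 0.013493157645926457
```

View pics/s3.png

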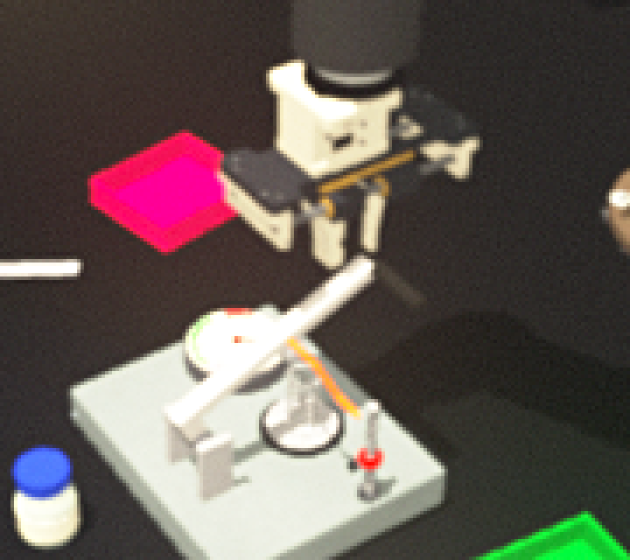

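The lever has come down to about 67° in the grip, with the pointer tip at (357,412) still above the red collar at (370,458). I'll go on slowly with a firmer grip.

Emit:
{"op": "jog_arm", "data": {
  "travel": [
    [0,0,0],
    [0,0.004,0.006],
    [0,0.007,0.012],
    [0,0.01,0.018],
    [0,0.014,0.024],
    [0,0.017,0.03],
    [0,0.02,0.036],
    [0,0.024,0.044],
    [0,0.028,0.053],
    [0,0.031,0.062]
  ],
  "dr": [
    [0,0,0],
    [0,0,0],
    [0,0,0],
    [0,0,0],
    [0,0,0],
    [0,0,0],
    [0,0,0],
    [0,0,0],
    [0,0,0],
    [0,0,0]
  ],
  "claw": [0,0,0,0,0,0,0,0,0,0],
  "newtons": 35
}}

```text
time_s: 8.7
tcp_pos: [0.4776, 0.0236, 0.1425]
eef_rot: [-179.9, 0.0, -88.5]
contact_force: [2.9, 3.1, 1.3]
gripper_width: 0.0127
gripper_force: 35.0
```

Emit:
{"op": "jog_arm", "data": {
  "travel": [
    [0,0.002,0.005],
    [0,0.004,0.011],
    [0,0.006,0.016],
    [0,0.008,0.022],
    [0,0.009,0.027],
    [0,0.011,0.033],
    [0,0.012,0.036],
    [0,0.013,0.038],
    [0,0.013,0.04],
    [0,0.013,0.04]
  ],
  "dr": [
    [0,0,0],
    [0,0,0],
    [0,0,0],
    [0,0,0],
    [0,0,0],
    [0,0,0],
    [0,0,0],
    [0,0,0],
    [0,0,0],
    [0,0,0]
  ],
  "claw": [0,0,0,0,0,0,0,0,0,0]
}}

```text
time_s: 9.95
tcp_pos: [0.4711, 0.0234, 0.1227]
eef_rot: [-179.9, 0.0, -88.5]
contact_force: [4.5, 3.5, 1.4]
gripper_width: 0.013
gripper_force: 35.0
```

```bash
python3 - <<'E'
from h import *
c=shot('scene'); a=cv2.resize(c['pixels'][195:265,315:395,::-1],None,fx=7,fy=7,interpolation=3)
d=shot('top'); b=cv2.resize(d['pixels'][205:255,260:370,::-1],None,fx=5,fy=5,interpolation=3)
cv2.imwrite('pics/s4.png',np.vstack([a[:340],np.pad(b,((0,0),(0,10),(0,0)))]))
s=r.get_state();print(s['tcp_pos'],s['contact_force'],s['gripper_width'])
E
```

```text
[0.47113894 0.02340624 0.122674  ] [4.17384605 3.35170461 2.0301148 ] 0.012929460463543482
```

View pics/s4.png

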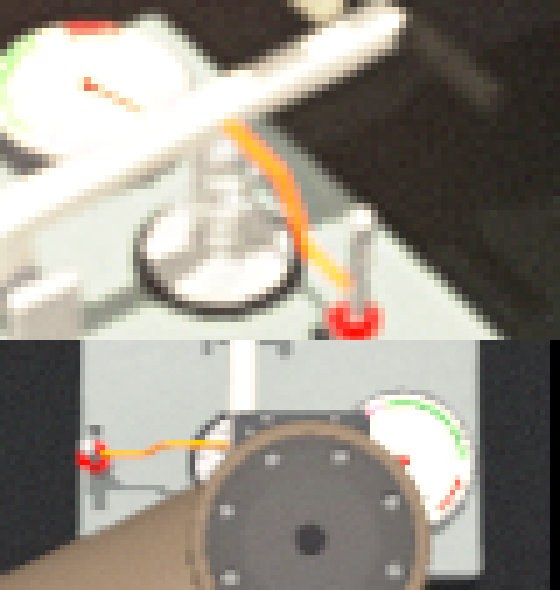

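The pointer tip (350,285) is just above the collar (355,320), and the needle is still near zero. I'll keep easing down.

Emit:
{"op": "jog_arm", "data": {
  "travel": [
    [0,0,0.002],
    [0,0.001,0.004],
    [0,0.001,0.006],
    [0,0.002,0.008],
    [0,0.002,0.01],
    [0,0.003,0.012],
    [0,0.003,0.014],
    [0,0.003,0.016],
    [0,0.004,0.018],
    [0,0.004,0.018]
  ],
  "dr": [
    [0,0,0],
    [0,0,0],
    [0,0,0],
    [0,0,0],
    [0,0,0],
    [0,0,0],
    [0,0,0],
    [0,0,0],
    [0,0,0],
    [0,0,0]
  ],
  "claw": [0,0,0,0,0,0,0,0,0,0]
}}

```text
time_s: 11.3
tcp_pos: [0.4692, 0.0234, 0.1137]
eef_rot: [-179.9, 0.0, -88.5]
contact_force: [4.9, 4.2, 4.2]
gripper_width: 0.0126
gripper_force: 35.0
```

Emit:
{"op": "jog_arm", "data": {
  "travel": [
    [0,0,0.001],
    [0,0,0.002],
    [0,0,0.003],
    [0,0.001,0.004],
    [0,0.001,0.005],
    [0,0.001,0.006],
    [0,0.001,0.007],
    [0,0.001,0.008],
    [0,0.001,0.008],
    [0,0.001,0.008]
  ],
  "dr": [
    [0,0,0],
    [0,0,0],
    [0,0,0],
    [0,0,0],
    [0,0,0],
    [0,0,0],
    [0,0,0],
    [0,0,0],
    [0,0,0],
    [0,0,0]
  ],
  "claw": [0,0,0,0,0,0,0,0,0,0]
}}

```text
time_s: 12.55
tcp_pos: [0.4685, 0.0233, 0.1097]
eef_rot: [-180.0, 0.0, -88.5]
contact_force: [2.7, 4.8, 4.5]
gripper_width: 0.0127
gripper_force: 35.0
```

```bash
python3 - <<'E'
from h import *
c=shot('scene'); a=cv2.resize(c['pixels'][195:265,300:395,::-1],None,fx=8,fy=8,interpolation=3)
cv2.imwrite('pics/s5.png',a)
s=r.get_state();print(s['tcp_pos'],s['contact_force'],s['gripper_width'])
E
```

```text
[0.46848677 0.02331644 0.10973493] [2.5281631  4.30847696 3.59970272] 0.012996783143424475
```

View pics/s5.png

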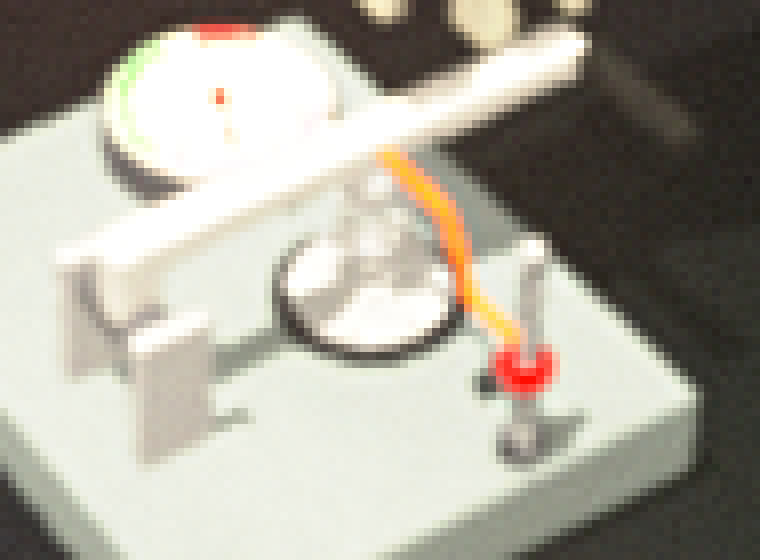

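The needle has left zero and the pointer tip (515,340) is almost on the collar's top (520,355). I'll go in small steps and watch the force.

Emit:
{"op": "jog_arm", "data": {
  "travel": [
    [0,0,0.001],
    [0,0,0.001],
    [0,0,0.002],
    [0,0,0.002],
    [0,0,0.003],
    [0,0,0.003],
    [0,0.001,0.004],
    [0,0.001,0.004],
    [0,0.001,0.004],
    [0,0.001,0.004]
  ],
  "dr": [
    [0,0,0],
    [0,0,0],
    [0,0,0],
    [0,0,0],
    [0,0,0],
    [0,0,0],
    [0,0,0],
    [0,0,0],
    [0,0,0],
    [0,0,0]
  ],
  "claw": [0,0,0,0,0,0,0,0,0,0]
}}

```text
time_s: 13.85
tcp_pos: [0.4682, 0.0233, 0.1079]
eef_rot: [-179.9, 0.0, -88.5]
contact_force: [2.8, 5.1, 5.7]
gripper_width: 0.0127
gripper_force: 35.0
```

Emit:
{"op": "jog_arm", "data": {
  "travel": [
    [0,0,0.001],
    [0,0,0.001],
    [0,0,0.002],
    [0,0,0.002],
    [0,0,0.003],
    [0,0,0.003],
    [0,0.001,0.004],
    [0,0.001,0.004],
    [0,0.001,0.004],
    [0,0.001,0.004]
  ],
  "dr": [
    [0,0,0],
    [0,0,0],
    [0,0,0],
    [0,0,0],
    [0,0,0],
    [0,0,0],
    [0,0,0],
    [0,0,0],
    [0,0,0],
    [0,0,0]
  ],
  "claw": [0,0,0,0,0,0,0,0,0,0]
}}

```text
time_s: 15.1
tcp_pos: [0.4678, 0.0233, 0.106]
eef_rot: [-179.9, 0.0, -88.5]
contact_force: [4.5, 2.7, 5.6]
gripper_width: 0.0128
gripper_force: 35.0
```

Emit:
{"op": "jog_arm", "data": {
  "travel": [
    [0,0,0.001],
    [0,0,0.001],
    [0,0,0.002],
    [0,0,0.002],
    [0,0,0.003],
    [0,0,0.003],
    [0,0,0.003],
    [0,0,0.003],
    [0,0,0.003],
    [0,0,0.003]
  ],
  "dr": [
    [0,0,0],
    [0,0,0],
    [0,0,0],
    [0,0,0],
    [0,0,0],
    [0,0,0],
    [0,0,0],
    [0,0,0],
    [0,0,0],
    [0,0,0]
  ],
  "claw": [0,0,0,0,0,0,0,0,0,0]
}}

```text
time_s: 16.35
tcp_pos: [0.4676, 0.0233, 0.1045]
eef_rot: [-179.9, 0.0, -88.5]
contact_force: [1.7, 3.9, 6.4]
gripper_width: 0.0133
gripper_force: 35.0
```

```bash
python3 - <<'E'
from h import *
f=[]
for i in range(3):
    c=shot('scene'); f.append(r.get_state()['contact_force'])
a=cv2.resize(c['pixels'][195:265,300:395,::-1],None,fx=8,fy=8,interpolation=3)
cv2.imwrite('pics/s6.png',a)
s=r.get_state();print(s['tcp_pos'],np.round(f,1),s['gripper_width'])
for p in((.555,.1448,.088),(.553,.152,.088)):print(proj(c,p))
E
```

```text
[0.46760519 0.02330803 0.1044666 ] [[1.4 3.6 6.2]
 [2.4 3.8 5.8]
 [2.8 3.6 5.8]] 0.013033949203501224
(np.float64(364.04944849220254), np.float64(239.03048129560364))
(np.float64(366.2022180091386), np.float64(240.3530640304244))
```

View pics/s6.png

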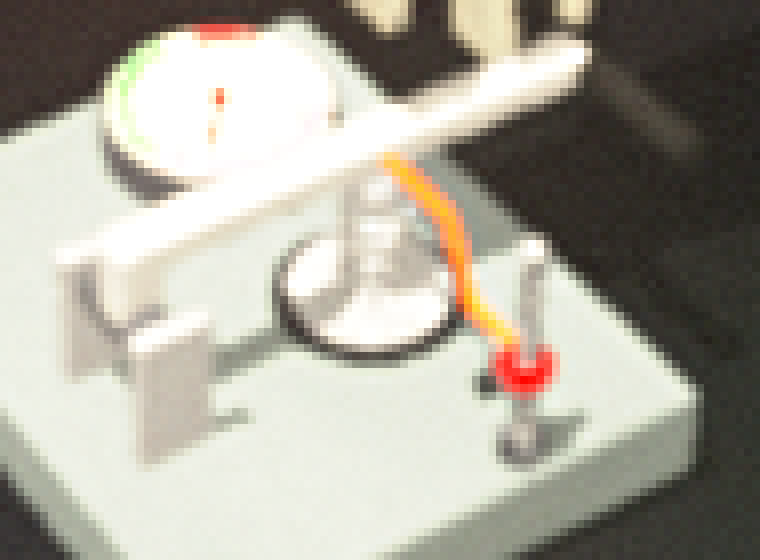

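The pointer tip (515,345) is within about a millimetre of the collar and the needle points a little left of straight down. No jump in force yet, so I'll take 1–1.5 mm steps.

Emit:
{"op": "jog_arm", "data": {
  "travel": [
    [0,0,0.001],
    [0,0,0.001],
    [0,0,0.001],
    [0,0,0.002],
    [0,0,0.002],
    [0,0,0.002],
    [0,0,0.003],
    [0,0,0.003],
    [0,0,0.003],
    [0,0,0.003]
  ],
  "dr": [
    [0,0,0],
    [0,0,0],
    [0,0,0],
    [0,0,0],
    [0,0,0],
    [0,0,0],
    [0,0,0],
    [0,0,0],
    [0,0,0],
    [0,0,0]
  ],
  "claw": [0,0,0,0,0,0,0,0,0,0]
}}

```text
time_s: 17.75
tcp_pos: [0.4675, 0.0233, 0.1033]
eef_rot: [-180.0, 0.0, -88.5]
contact_force: [0.6, 5.2, 10.3]
gripper_width: 0.0128
gripper_force: 35.0
```

```bash
cat > ff.py <<'E'
from h import *
# zero force noise mean + pointer-tip row
f=[];
for i in range(4): c=shot('scene'); f.append(r.get_state()['contact_force'])
s=r.get_state(); print(s['time_s'],s['tcp_pos'].round(4),np.mean(f,0).round(2))
h=cv2.cvtColor(c['pixels'],cv2.COLOR_RGB2HSV)[195:265,340:375]
o=cv2.inRange(h,(11,120,120),(25,255,255)); ys,xs=np.nonzero(o); k=xs>=xs.max()-3
print('orange tip',xs.max()+340,(ys[k]+195).mean().round(2),ys.max()+195)
E
python3 ff.py
```

```text
17.95 [0.4675 0.0233 0.1032] [ 0.5   5.13 10.65]
orange tip 364 236.75 238
```

The force jumped from 6 to 10.6 N, so the pointer is on the stop. I'll ease off 0.5 mm and hold for 1.25 s.

Emit:
{"op": "jog_arm", "data": {
  "travel": [
    [0,0,-0.0006],
    [0,0,-0.0006],
    [0,0,-0.0006],
    [0,0,-0.0006],
    [0,0,-0.0006],
    [0,0,-0.0006],
    [0,0,-0.0006],
    [0,0,-0.0006],
    [0,0,-0.0006],
    [0,0,-0.0006]
  ],
  "dr": [
    [0,0,0],
    [0,0,0],
    [0,0,0],
    [0,0,0],
    [0,0,0],
    [0,0,0],
    [0,0,0],
    [0,0,0],
    [0,0,0],
    [0,0,0]
  ],
  "claw": [0,0,0,0,0,0,0,0,0,0]
}}

```text
time_s: 19.2
tcp_pos: [0.4675, 0.0233, 0.1034]
eef_rot: [-180.0, 0.0, -88.5]
contact_force: [1.7, 4.6, 8.1]
gripper_width: 0.013
gripper_force: 35.0
```

```bash
cat ff.py > g.py; cat >> g.py <<'E'
t=shot('top')
# rectify dial seen in both cameras: tester frame, zero unknown
yaw=np.radians(1.5); ce=np.array([.5554+.1*np.sin(yaw),.0605-.1*np.cos(yaw),.066])
out=[]
for cc in(c,t):
    N=280; sc=.048/(N/2)
    uv=np.zeros((N,N,2),np.float32)
    for i in range(N):
        for j in range(N):
            dx=(N/2-i)*sc; dy=-(j-N/2)*sc  # image up = +x, right = -y
            P=ce+[dx*np.cos(yaw)-dy*np.sin(yaw),dx*np.sin(yaw)+dy*np.cos(yaw),0]
            uv[i,j]=proj(cc,P)
    out.append(cv2.remap(cc['pixels'],uv,None,cv2.INTER_CUBIC)[:,:,::-1])
cv2.imwrite('pics/dial.png',np.hstack(out))
E
python3 g.py
```

```text
19.4 [0.4675 0.0233 0.1033] [1.02 4.5  7.95]
orange tip 364 236.75 238
```

View pics/dial.png

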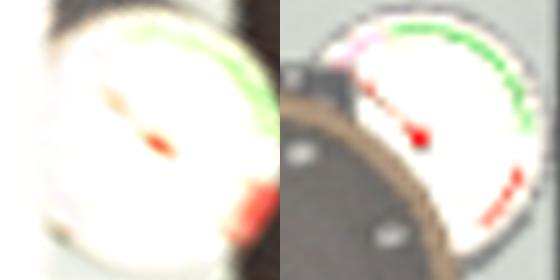

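The dial, rectified from both cameras, shows the hand at (368,90) about centre (420,140), some 32° short of where the green band begins at (393,28). That is roughly 8 N, so weak. I'll ease the lever back and re-read the follower unobstructed.

```bash
python3 - <<'E'
import numpy as np
b=lambda t:np.array([-.19*np.sin(t)+.03*np.cos(t), .19*np.cos(t)+.03*np.sin(t)])
def rows(a,ts): print([[0,*[float(v) for v in ((b(a)-b(t))/.5).round(3)]] for t in ts])
rows(1.565,np.linspace(1.565,1.405,11)[1:])
rows(1.405,np.linspace(1.405,.7,11)[1:])
rows(.7,np.linspace(.7,-.0,11)[1:])
E
```

```text
[[0, -0.001, -0.006], [0, -0.002, -0.012], [0, -0.003, -0.018], [0, -0.005, -0.024], [0, -0.006, -0.03], [0, -0.008, -0.036], [0, -0.009, -0.042], [0, -0.011, -0.048], [0, -0.013, -0.054], [0, -0.015, -0.06]]
[[0, -0.009, -0.025], [0, -0.021, -0.05], [0, -0.034, -0.074], [0, -0.048, -0.097], [0, -0.065, -0.118], [0, -0.082, -0.139], [0, -0.101, -0.158], [0, -0.122, -0.176], [0, -0.143, -0.193], [0, -0.166, -0.207]]
[[0, -0.024, -0.013], [0, -0.048, -0.025], [0, -0.073, -0.034], [0, -0.099, -0.042], [0, -0.125, -0.048], [0, -0.152, -0.052], [0, -0.178, -0.055], [0, -0.205, -0.055], [0, -0.232, -0.054], [0, -0.259, -0.051]]
```

Emit:
{"op": "jog_arm", "data": {
  "travel": [
    [0,-0.001,-0.006],
    [0,-0.002,-0.012],
    [0,-0.003,-0.018],
    [0,-0.005,-0.024],
    [0,-0.006,-0.03],
    [0,-0.008,-0.036],
    [0,-0.009,-0.042],
    [0,-0.011,-0.048],
    [0,-0.013,-0.054],
    [0,-0.015,-0.06]
  ],
  "dr": [
    [0,0,0],
    [0,0,0],
    [0,0,0],
    [0,0,0],
    [0,0,0],
    [0,0,0],
    [0,0,0],
    [0,0,0],
    [0,0,0],
    [0,0,0]
  ],
  "claw": [0,0,0,0,0,0,0,0,0,0]
}}

```text
time_s: 20.7
tcp_pos: [0.4737, 0.0233, 0.1316]
eef_rot: [179.9, 0.0, -88.6]
contact_force: [5.7, 5.5, -6.7]
gripper_width: 0.0128
gripper_force: 35.0
```

Emit:
{"op": "jog_arm", "data": {
  "travel": [
    [0,-0.009,-0.025],
    [0,-0.021,-0.05],
    [0,-0.034,-0.074],
    [0,-0.048,-0.097],
    [0,-0.065,-0.118],
    [0,-0.082,-0.139],
    [0,-0.101,-0.158],
    [0,-0.122,-0.176],
    [0,-0.143,-0.193],
    [0,-0.166,-0.207]
  ],
  "dr": [
    [0,0,0],
    [0,0,0],
    [0,0,0],
    [0,0,0],
    [0,0,0],
    [0,0,0],
    [0,0,0],
    [0,0,0],
    [0,0,0],
    [0,0,0]
  ],
  "claw": [0,0,0,0,0,0,0,0,0,0],
  "newtons": 20
}}

```text
time_s: 21.95
tcp_pos: [0.552, 0.0242, 0.2369]
eef_rot: [179.4, -0.1, -88.5]
contact_force: [-20.5, 5.0, 25.0]
gripper_width: 0.0131
gripper_force: 20.0
```

Emit:
{"op": "jog_arm", "data": {
  "travel": [
    [0,-0.02,-0.011],
    [0,-0.041,-0.021],
    [0,-0.062,-0.03],
    [0,-0.083,-0.037],
    [0,-0.104,-0.044],
    [0,-0.125,-0.048],
    [0,-0.146,-0.051],
    [0,-0.167,-0.054],
    [0,-0.188,-0.055],
    [0,-0.205,-0.055]
  ],
  "dr": [
    [0,0,0],
    [0,0,0],
    [0,0,0],
    [0,0,0],
    [0,0,0],
    [0,0,0],
    [0,0,0],
    [0,0,0],
    [0,0,0],
    [0,0,0]
  ],
  "claw": [0,0,0,0,0,0,0,0,0,0],
  "newtons": 8
}}

```text
time_s: 23.2
tcp_pos: [0.6597, 0.027, 0.263]
eef_rot: [179.8, -0.1, -88.6]
contact_force: [-1.5, -4.3, 0.9]
gripper_width: 0.0134
gripper_force: 8.0
```

```bash
python3 g.py; python3 - <<'E'
from h import *
im=cv2.imread('pics/dial.png')[:,280:]; h=cv2.cvtColor(im,cv2.COLOR_BGR2HSV)
yy,xx=np.mgrid[:280,:280]-140
rr=np.hypot(xx,yy); an=np.degrees(np.arctan2(xx,-yy))
red=((h[...,0]<8)|(h[...,0]>172))&(h[...,1]>90)
gr=(h[...,0]>45)&(h[...,0]<80)&(h[...,1]>70)
for n,m in(('follower',red&(rr>25)&(rr<80)),('redband',red&(rr>85)&(rr<125)),('green',gr&(rr>85)&(rr<125))):
    a=an[m]; print(n,m.sum(),np.percentile(a,[2,50,98]).round(1) if m.any() else '')
E
```

```text
23.4 [0.6603 0.0272 0.2629] [ 1.35 -6.51 -0.04]
follower 63 [-48.3 -45.6 -42.8]
redband 442 [107.5 121.7 140.8]
green 1230 [-10.9  30.4  80. ]Traceback (most recent call last):
  File "g.py", line 7, in <module>
    o=cv2.inRange(h,(11,120,120),(25,255,255)); ys,xs=np.nonzero(o); k=xs>=xs.max()-3
                                                                           ~~~~~~^^
    return umr_maximum(a, axis, None, out, keepdims, initial, where)
ValueError: zero-size array to reduction operation maximum which has no identity
```

Emit:
{"op": "jog_arm", "data": {
  "travel": [
    [0,-0.002,0],
    [0,-0.004,0],
    [0,-0.006,0],
    [0,-0.008,0],
    [0,-0.01,0.0],
    [0,-0.012,0],
    [0,-0.014,0],
    [0,-0.016,0],
    [0,-0.016,0],
    [0,-0.016,0]
  ],
  "dr": [
    [0,0,0],
    [0,0,0],
    [0,0,0],
    [0,0,0],
    [0,0,0],
    [0,0,0],
    [0,0,0],
    [0,0,0],
    [0,0,0],
    [0,0,0]
  ],
  "claw": [0,0,0,0,0,0,0,0,0,0]
}}

```text
time_s: 24.65
tcp_pos: [0.6673, 0.0274, 0.2628]
eef_rot: [179.9, -0.1, -88.6]
contact_force: [-1.9, -5.7, -0.3]
gripper_width: 0.014
gripper_force: 8.0
```

```bash
sed -i '/orange/d;/^h=cv2/d;/^o=cv2/d' g.py; python3 g.py; python3 - <<'E'
from h import *
im=cv2.imread('pics/dial.png')[:,280:]; h=cv2.cvtColor(im,cv2.COLOR_BGR2HSV)
yy,xx=np.mgrid[:280,:280]-140
rr=np.hypot(xx,yy); an=np.degrees(np.arctan2(xx,-yy))
red=((h[...,0]<8)|(h[...,0]>172))&(h[...,1]>90)
gr=(h[...,0]>45)&(h[...,0]<80)&(h[...,1]>70)
for n,m in(('follower',red&(rr>25)&(rr<80)),('redband',red&(rr>85)&(rr<125)),('green',gr&(rr>85)&(rr<125))):
    a=an[m]; print(n,m.sum(),np.percentile(a,[2,50,98]).round(1) if m.any() else '')
E
```

```text
24.85 [0.6673 0.0274 0.2628] [-1.05 -5.34 -0.01]
follower 0 
redband 432 [107.7 121.6 140.6]
green 1175 [-11.   29.5  79.3]
```

Emit:
{"op": "jog_arm", "data": {
  "travel": [
    [0,-0.002,0],
    [0,-0.004,0],
    [0,-0.006,0],
    [0,-0.008,0],
    [0,-0.01,0.0],
    [0,-0.012,0.001],
    [0,-0.014,0.001],
    [0,-0.016,0.001],
    [0,-0.018,0.001],
    [0,-0.02,0.001]
  ],
  "dr": [
    [0,0,0],
    [0,0,0],
    [0,0,0],
    [0,0,0],
    [0,0,0],
    [0,0,0],
    [0,0,0],
    [0,0,0],
    [0,0,0],
    [0,0,0]
  ],
  "claw": [0,0,0,0,0,0,0,0,0,0]
}}

```text
time_s: 26.15
tcp_pos: [0.6772, 0.0278, 0.2623]
eef_rot: [179.8, -0.1, -88.6]
contact_force: [-1.0, -4.7, 0.4]
gripper_width: 0.0135
gripper_force: 8.0
```

```bash
python3 - <<'E'
from h import *
im=cv2.imread('pics/dial.png'); cv2.imwrite('pics/dial2.png',im)
h=cv2.cvtColor(im[:,280:],cv2.COLOR_BGR2HSV)
yy,xx=np.mgrid[:280,:280]-140; rr=np.hypot(xx,yy); an=np.degrees(np.arctan2(xx,-yy))
for a in range(-150,200,10):
    m=(abs(an-a)<5)&(rr>25)&(rr<75); print(a,int(im[:,280:][m].mean(0)[1]),int(h[m][:,1].mean()),end=' | ')
E
```

```text
-150 254 0 | -140 245 10 | -130 226 23 | -120 242 12 | -110 240 12 | -100 238 13 | -90 236 13 | -80 235 13 | -70 244 10 | -60 252 2 | -50 236 28 | -40 242 25 | -30 254 2 | -20 254 0 | -10 255 0 | 0 255 0 | 10 255 0 | 20 255 0 | 30 254 0 | 40 254 0 | 50 255 0 | 60 255 0 | 70 255 0 | 80 255 0 | 90 255 0 | 100 255 0 | 110 255 0 | 120 255 0 | 130 255 0 | 140 255 0 | 150 255 0 | 160 255 0 | 170 255 0 | 180 255 0 | <stdin>:6: RuntimeWarning: Mean of empty slice.
  ret = um.true_divide(
Traceback (most recent call last):
ValueError: cannot convert float NaN to integer
```

The follower stays at −46° with the needle back at about −130° (zero) and green starting at −12°, so the spring gave about 8 N and goes in the pink tray. I'll finish taking the lever upright.

Emit:
{"op": "jog_arm", "data": {
  "travel": [
    [0,-0.002,0],
    [0,-0.004,0],
    [0,-0.006,0],
    [0,-0.008,0],
    [0,-0.01,0.0],
    [0,-0.012,0.001],
    [0,-0.013,0.001],
    [0,-0.014,0.001],
    [0,-0.015,0.001],
    [0,-0.016,0.001]
  ],
  "dr": [
    [0,0,0],
    [0,0,0],
    [0,0,0],
    [0,0,0],
    [0,0,0],
    [0,0,0],
    [0,0,0],
    [0,0,0],
    [0,0,0],
    [0,0,0]
  ],
  "claw": [0,0,0,0,0,0,0,0,0,0]
}}

```text
time_s: 27.4
tcp_pos: [0.6851, 0.0281, 0.2615]
eef_rot: [179.8, -0.0, -88.6]
contact_force: [-1.6, -4.7, -2.0]
gripper_width: 0.0136
gripper_force: 8.0
```

Emit:
{"op": "jog_arm", "data": {
  "travel": [
    [0,-0.001,0],
    [0,-0.002,0],
    [0,-0.003,0],
    [0,-0.004,0],
    [0,-0.005,0.0],
    [0,-0.006,0.0],
    [0,-0.007,0.001],
    [0,-0.008,0.001],
    [0,-0.008,0.001],
    [0,-0.008,0.001]
  ],
  "dr": [
    [0,0,0],
    [0,0,0],
    [0,0,0],
    [0,0,0],
    [0,0,0],
    [0,0,0],
    [0,0,0],
    [0,0,0],
    [0,0,0],
    [0,0,0]
  ],
  "claw": [0,0,0,0,0,0,0,0,0,0]
}}

```text
time_s: 28.65
tcp_pos: [0.6877, 0.0281, 0.2612]
eef_rot: [179.7, -0.1, -88.5]
contact_force: [-7.4, -3.7, 1.7]
gripper_width: 0.0132
gripper_force: 8.0
```

The bar met its stop (−7 N), so the lever is upright. I'll release it, lift, move over the spring and turn 45° so the gripper clears both the post and the lever.

Emit:
{"op": "jog_arm", "data": {
  "travel": [
    [0,0.004,0],
    [0,0.004,0],
    [0,0.004,-0.02],
    [0,0.004,-0.08],
    [0,0.004,-0.13],
    [-0.018,0.07,-0.13],
    [-0.036,0.13,-0.13],
    [-0.054,0.2,-0.13],
    [-0.072,0.26,-0.13],
    [-0.072,0.26,-0.13]
  ],
  "dr": [
    [0,0,0],
    [0,0,0],
    [0,0,0],
    [0,0,0],
    [0,0,0],
    [0,0,0.028],
    [0,0,0.056],
    [0,0,0.084],
    [0,0,0.112],
    [0,0,0.125]
  ],
  "claw": [0.4,0.6,0.6,0.6,0.6,0.6,0.6,0.6,0.6,0.6]
}}

```text
time_s: 29.9
tcp_pos: [0.558, 0.0622, 0.3295]
eef_rot: [-179.9, 0.2, -133.7]
contact_force: [1.6, -1.1, 0.5]
gripper_width: 0.0528
gripper_force: 0.0
```

```bash
python3 - <<'E'
from h import *
c=shot('scene'); s=r.get_state(); print(s['time_s'],s['tcp_pos'],s['eef_rot'],s['contact_force'])
print([ (t['at'],t['conf']) for t in r.tip_of('lever_bar','scene')],[proj(c,(.687,.064,.278)),proj(c,(.66,.064,.28))])
# candidate spring foot & top via pixels
reg=r.regions_of('spring_a','scene')
for q in reg: print(q['conf'],np.round(q['extent'],1))
print(proj(c,(.557,.0605,.052)),proj(c,(.557,.0605,.102)))
cv2.imwrite('pics/s7.png',cv2.resize(c['pixels'][110:270,270:400,::-1],None,fx=3.7,fy=3.7,interpolation=3))
E
```

```text
29.95 [0.5587839  0.06206952 0.32916407] [-1.79941669e+02  1.62479970e-01 -1.33835836e+02] [0.75211979 0.97494847 0.68379539]
[([301.8, 181.0], 0.86)] [(np.float64(303.87410807820106), np.float64(183.79200838975316)), (np.float64(313.4273491631322), np.float64(179.5874012390558))]
0.66 [288.6 168.1 323.1 242.3]
0.56 [358.9 349.7 372.4 369.2]
0.52 [299.1 308.5 311.3 327.2]
0.45 [347.8 299.4 358.2 309.1]
0.43 [342.6 218.3 351.6 227.4]
(np.float64(346.05603870566233), np.float64(230.69264329018338)) (np.float64(346.3597446666948), np.float64(217.82656872169088))
```

Emit:
{"op": "jog_arm", "data": {
  "travel": [
    [0,0,0.1],
    [0,0,0.2],
    [0,0,0.3],
    [0,0,0.38],
    [0,0,0.45],
    [0,0,0.49],
    [0,0,0.514],
    [0,0,0.514],
    [0,0,0.514],
    [0,0,0.514]
  ],
  "dr": [
    [0,0,0],
    [0,0,0],
    [0,0,0],
    [0,0,0],
    [0,0,0],
    [0,0,0],
    [0,0,0],
    [0,0,0],
    [0,0,0],
    [0,0,0]
  ],
  "claw": [0.6,0.6,0.6,0.6,0.6,0.6,0.6,0.5,0.3,0.2],
  "newtons": 15
}}

```text
time_s: 31.3
tcp_pos: [0.5598, 0.0617, 0.0713]
eef_rot: [-180.0, 0.1, -133.5]
contact_force: [-0.8, 0.5, 0.8]
gripper_width: 0.0289
gripper_force: 0.1
```

Emit:
{"op": "jog_arm", "data": {
  "travel": [
    [0,0,0],
    [0,0,0],
    [0,0,0],
    [0,0,0],
    [0,0,-0.03],
    [0,0,-0.08],
    [0,0,-0.16],
    [0,0,-0.25],
    [0,0,-0.3],
    [0,0,-0.3]
  ],
  "dr": [
    [0,0,0],
    [0,0,0],
    [0,0,0],
    [0,0,0],
    [0,0,0],
    [0,0,0],
    [0,0,0],
    [0,0,0],
    [0,0,0],
    [0,0,0]
  ],
  "claw": [0,0,0,0,0,0,0,0,0,0],
  "newtons": 15
}}

```text
time_s: 32.55
tcp_pos: [0.5599, 0.0617, 0.2232]
eef_rot: [-179.9, 0.2, -133.5]
contact_force: [0.6, -0.5, -0.7]
gripper_width: 0.0275
gripper_force: 15.0
```

The spring is held (27.5 mm opening), so on to the pink tray.

Emit:
{"op": "jog_arm", "data": {
  "travel": [
    [0.05,-0.027,0],
    [0.14,-0.075,0],
    [0.24,-0.129,0],
    [0.34,-0.183,0],
    [0.44,-0.237,0],
    [0.54,-0.291,0],
    [0.63,-0.34,0],
    [0.69,-0.372,0],
    [0.72,-0.388,0],
    [0.72,-0.388,0]
  ],
  "dr": [
    [0,0,0],
    [0,0,0],
    [0,0,0],
    [0,0,0],
    [0,0,0],
    [0,0,0],
    [0,0,0],
    [0,0,0],
    [0,0,0],
    [0,0,0]
  ],
  "claw": [0,0,0,0,0,0,0,0,0,0]
}}

```text
time_s: 33.8
tcp_pos: [0.4512, -0.3335, 0.2196]
eef_rot: [179.9, -0.0, -133.6]
contact_force: [-0.2, 0.6, -0.1]
gripper_width: 0.0277
gripper_force: 15.0
```

Emit:
{"op": "jog_arm", "data": {
  "travel": [
    [0,0,0.06],
    [0,0,0.14],
    [0,0,0.22],
    [0,0,0.29],
    [0,0,0.34],
    [0,0,0.37],
    [0,0,0.38],
    [0,0,0.387],
    [0,0,0.392],
    [0,0,0.392]
  ],
  "dr": [
    [0,0,0],
    [0,0,0],
    [0,0,0],
    [0,0,0],
    [0,0,0],
    [0,0,0],
    [0,0,0],
    [0,0,0],
    [0,0,0],
    [0,0,0]
  ],
  "claw": [0,0,0,0,0,0,0,0,0,0]
}}

```text
time_s: 35.05
tcp_pos: [0.4522, -0.3333, 0.0248]
eef_rot: [-180.0, 0.0, -133.5]
contact_force: [0.3, -0.2, -0.7]
gripper_width: 0.0276
gripper_force: 15.0
```

```bash
python3 ff.py 2>/dev/null
```

```text
35.25 [ 0.4521 -0.3333  0.0247] [-0.48  0.05 -0.55]
```

Emit:
{"op": "jog_arm", "data": {
  "travel": [
    [0,0,0.001],
    [0,0,0.002],
    [0,0,0.002],
    [0,0,0.002],
    [0,0,0.002],
    [0,0,0.002],
    [0,0,0.002],
    [0,0,0.002],
    [0,0,0.002],
    [0,0,0.002]
  ],
  "dr": [
    [0,0,0],
    [0,0,0],
    [0,0,0],
    [0,0,0],
    [0,0,0],
    [0,0,0],
    [0,0,0],
    [0,0,0],
    [0,0,0],
    [0,0,0]
  ],
  "claw": [0,0,0,0.31,0.33,0.36,0.4,0.45,0.5,0.5]
}}

```text
time_s: 36.5
tcp_pos: [0.452, -0.3332, 0.0234]
eef_rot: [-180.0, 0.0, -133.5]
contact_force: [-0.1, 0.3, -0.6]
gripper_width: 0.0436
gripper_force: 0.0
```

Emit:
{"op": "jog_arm", "data": {
  "travel": [
    [0,0,0],
    [0,0,-0.02],
    [0,0,-0.06],
    [0,0,-0.12],
    [0,0,-0.2],
    [0,0,-0.3],
    [0,0,-0.4],
    [0.1,0.3,-0.4],
    [0.1,0.3,-0.4],
    [0.1,0.3,-0.4]
  ],
  "dr": [
    [0,0,0],
    [0,0,0],
    [0,0,0],
    [0,0,0],
    [0,0,0],
    [0,0,0],
    [0,0,0],
    [0,0,0],
    [0,0,0],
    [0,0,0]
  ],
  "claw": [0.5,0.5,0.5,0.5,0.5,0.5,0.5,0.5,0.5,0.5]
}}

```text
time_s: 37.75
tcp_pos: [0.3061, -0.2652, 0.224]
eef_rot: [-179.9, 0.1, -133.5]
contact_force: [0.5, -0.0, 1.0]
gripper_width: 0.044
gripper_force: 0.0
```

```bash
python3 - <<'E'
from h import *
c=shot('scene'); t=shot('top')
a=cv2.resize(c['pixels'][140:320,270:390,::-1],None,fx=3.3,fy=3.3,interpolation=3)
b=cv2.resize(t['pixels'][170:300,270:470,::-1],(400,260),interpolation=3)
b=np.vstack([b,np.zeros((a.shape[0]-260,400,3),np.uint8)])
cv2.imwrite('pics/fin.png',np.hstack([a,b])); print(r.get_state()['time_s'])
d=t['range_z']; 
P=np.array([world(t,u,v) for u in range(405,460) for v in range(238,294)]); k=P[:,2]>.04; print(k.sum(),P[k].mean(0).round(3) if k.any() else '',P[k,2].max() if k.any() else '')
E
```

```text
37.85
169 [ 0.397 -0.278  0.356] 1.4352569458455202
```

View pics/fin.png

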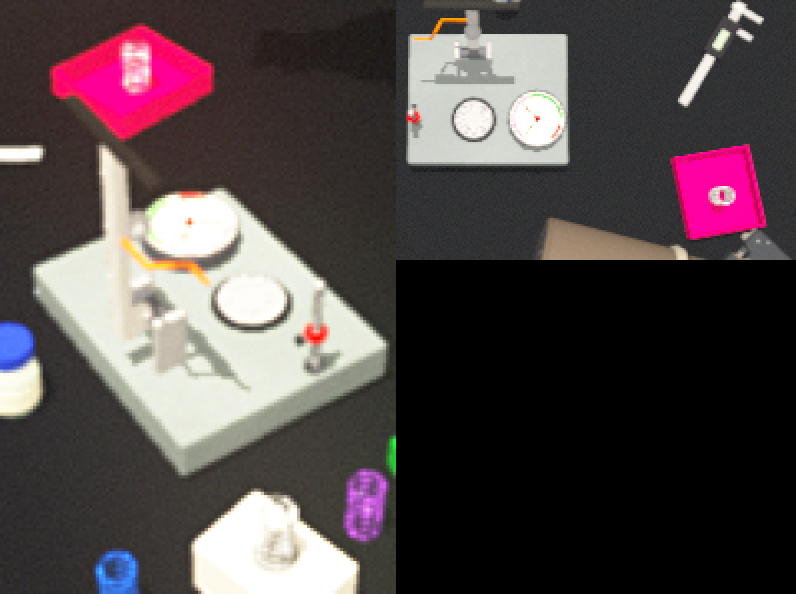

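The spring stands upright in the pink tray at (137,68), the lever is upright, the plate is empty and the other spring is still on the white block at (278,530). I'll hand the job in.

```bash
python3 -c "
from plant import r
print(r.close_job())"
```

```text
the job is handed in; nothing more can be done
None
```

The spring read about 8 N at the stop, short of the green band (11–20 N), so it now stands upright in the pink tray; the lever is back upright and the job is handed in at about 38 s.

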